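Fit the missing roller in the roller frame by way of the V-block

TASK

Lift the white roller with the green sleeve out of the red stand, lay it in the sloping V-block with its green end uphill, ease it gently down until its foot rests on the stop, and let go. Then take it again across the white barrel and lower it level into the empty pair of bearings of the roller frame, green end on the side of the green drive box, fully down in both slots, and let go. Leave the grey roller standing and the red bin, the white block and the screwdriver where they are.

Things in the scene. Friction and masses are not known exactly. Their poses are not given: they have to be found in the camera images.
- roller: Conveyor roller, 188 mm long, 0.17 to 0.34 kg, upright in either socket of the stand. Origin: centre of the foot tip; +z along the axle from foot to drive (green) end. Along z: steel axle 12 mm diameter 0 to 26 mm; white barrel 32 mm diameter 26 to 134 mm; green sleeve 26 mm diameter 134 to 148 mm; bare steel axle 12 mm diameter 148 to 188 mm.
- roller_foot (a point): Centre of the roller's foot tip (z = 0 of the roller).
- roller_top (a point): Centre of the tip of the roller's drive axle (z = 188 mm of the roller).
- roller_idle (a point): Point on the roller's axis at z = 15 mm: the part of the foot axle that lies in the frame's grey-rail bearing.
- roller_drive (a point): Point on the roller's axis at z = 159 mm: the part of the drive axle that lies in the frame's drive-side bearing.
- stand: Red fixed block 160 x 80 x 40 mm (x, y, z), origin centre of its underside, with two 16 mm sockets at x = -42 and +42 mm, 34 mm deep. A roller stands in each, foot axle in the socket, barrel on the block's top: foot tip 14 mm and top 202 mm above the table. Lift 30 mm or more to draw it out.
- vblock: Fixed sloping V-block on a base plate 190 x 90 mm, its middle at 5 mm along x; origin on the table. The groove climbs at 45 degrees towards the block's own -x: uphill is (-0.707, 0, 0.707), off the slope (0.707, 0, 0.707). Friction may hold the roller anywhere in the groove: push it downhill until it meets the stop (felt, about 10 N).
- vblock_stop (a point): Centre of the foot tip when the roller is fully home in the V-block: on the face of the steel stop plate, which is square to the groove; 50 mm above the table, at x = +60 mm of the block.
- vblock_grip (a point): Point on the home roller's axis 80 mm uphill of the stop, 107 mm above the table: middle of the 60 mm free gap between the two 90 degree V-supports (each 16 mm long, at 34 to 50 and 110 to 126 mm uphill of the stop, outer edges 30 mm either side of the axis). In the gap nothing lies nearer than 37 mm below the axis, so fingers fit on both sides of the barrel.
- vblock_top (a point): Centre of the drive axle's tip when the roller is fully home in the V-block (188 mm uphill of the stop), 183 mm above the table.
- frame: Fixed roller frame: two rails along its y, 12 mm thick, centred at x = -72 mm (green, with the 50 mm high green drive box outside it) and x = +72 mm (grey), inner faces 132 mm apart for the roller's 122 mm between shoulders (its z = 26 to 148 mm). Origin on the table under the middle of the empty bearing pair. Rollers are already fitted at y = +80 and +160 mm.
- bearing_drive (a point): Centre of the axle when seated in the empty bearing of the green rail, x = -72 mm of the frame, 70 mm above the table; roller_drive belongs here. The bearing is a slot open upwards, 15 mm wide, floor 64 mm and rail top 74 mm above the table, with lips flared at 45 degrees to about 33 mm wide at 84 mm.
- bearing_idle (a point): Centre of the axle when seated in the empty bearing of the grey rail, x = +72 mm of the frame, 70 mm above the table, same slot; roller_idle belongs here.
- spare: Grey roller with a black sleeve, same shape and same origin as the white one, standing in the other socket; must be left standing.
- bin: Red open bin 80 x 110 x 50 mm, origin centre of its underside; bystander.
- foam: White block 60 x 90 x 50 mm, origin centre of its underside; bystander.
- driver: Screwdriver with a red handle lying on the bench, handle towards its -x; bystander.
Things that resemble listed ones, but are neither listed nor needed, are in the scene too. What is shaped like the roller but purple or yellow is not meant.

How it is judged:
By the outcome, as a careful person would: the job done as asked, in the order asked, and still so for the second after the job is handed in, with the robot touching nothing.
It also fails if it takes over 54 s, if anything falls off the work surface, if the arm or the gripper's body presses on something with over 40 N, if the wrist force passes 120 N, or if a joint passes its speed limit or range.

ROBOT

A 6-joint arm with a two-finger parallel gripper is mounted at the origin on the work surface. World frame = base frame: x ahead of the robot, y to its left, z up, the work surface at z = 0. Lengths are in mm, angles in rad, forces in N, time in s.
With the tool pointing down it reaches from about 425 to 950 mm from the base axis. Payload 14.7 kg.
Tool frame: the origin (TCP) lies midway between the tips of the shut fingers; the grasp point (between the pads) lies 19 mm behind it; z points along the fingers, y is the direction in which the jaws open and shut (so a half turn about z gives the same grasp; the last joint's range is limited). The gripper opens to 85 mm and grips with 20 to 120 N. Pads are 22 mm wide; open, the fingers measure 114 mm over their backs; the gripper's body (76 mm by 85 mm) begins 54 mm behind the grasp point. The pads swing forward as they close: fully open they stand 13 mm farther back than shut.
Start: joints at [1.269, 0.48, 1.596, -0, 1.065, -0.047], TCP at [163.809, 629.014, 231.297] pointing down, gripper open.
Joint ranges: [-2.75, 2.75], [-0.82, 2.05], [0.23, 2.67], [-1.56, 4.7], [0.09, 2.69], [-2.92, 2.92]. Speed limits (rad/s): [1.89, 1.89, 2.39, 3.01, 3.01, 3.01].

INTERFACE

Orientations are given as a 3x3 rotation matrix whose columns are the frame's x, y, z axes.
In Python, from workcell import r gives the robot as it stands. The module is installed in compiled form; this text tells all that it offers.
- The arm moves only by the shell command python3 -m jog 'ROWS' [FORCE]. ROWS is JSON, a list of rows, each a list of 3 entries, a list of its own where there are three numbers: the shift along the tool's x, y, z in cm, then the turn, a rotation vector about the tool's x, y, z in rad, then the opening, from 0 (shut) to 1 (fully open). In form: [[[dx, dy, dz], [ax, ay, az], claw], ...]. A call has 1 to 20 rows; each row is the pose to reach, as a shift and turn from the pose commanded when the call began, along the tool's axes at that moment; what a row does not reach only later rows make up. A row lasts 1/10 s, in which the tool goes at most 50 mm and 8.59 degrees, less where a joint would pass 70% of its speed; a pose out of reach is approached as far as the arm can. A call with a gripper value outside its range is refused whole. The fingers move at their own pace and stop on an object; FORCE is the grip in N (left out, the last holds). Time passes only in rows, so rows that repeat a pose let the fingers close. It gives the time, the measured TCP pose, the force and the opening at its end, in the units of the state.
- r.read_state(): the state, without advancing time (a new reading comes with each control period).
- r.grab_frame(name): name is "scene" or "top"; returns a dict with "frame" (400x640x3 uint8, red, green, blue), "vfov" (degrees; the focal length in pixels is half the picture's height over the tangent of half this angle, whatever the lens; pixels are square), "cx", "cy" (the principal point, pixels), "distortion" ([k1, k2, p1, p2, k3] as OpenCV has them; the pictures are not rectified), "world_to_cam" (4x4, takes a point from world to camera coordinates). Camera axes: x right, y up, looking along -z (the intrinsics and any distortion apply to the point x, -y, -z); pixel columns grow to the right and rows downward; lengths in mm; the calibration is good to about 2 mm. A picture is of the moment at which its call begins. There is no depth.
- r.sign_off(): hands the job in, once; it reports no verdict.
Trained networks look in the newest picture that a camera, given by its name, has taken for a name from the list of things; names that differ only in an ending like _2 or _b are one class to them, and where a whole thing is asked for, a point or a joint stands for the part that bears it (a point fixed in the world has none). Each returns a list of dicts, best first, with "p" (0 to 1); they miss things now and then, are a little off and sometimes report something else, mostly with a low value. They report only what shows in the picture. A call takes as long as a camera call. They do not tell look-alikes from the thing itself.
- r.look_for(label, camera): "rect" ([left, top, width, height] in pixels, round what is visible of it).
The state is a dict: "clock": time; "joint_pos": joint angles; "joint_velocities": joint speeds; "joint_efforts": joint torques, N m; "ee_pos": TCP position; "orientation": TCP orientation; "force": force on the tool from outside, world axes, zero at the start; "wrist_torque": the same for the moment, N m; "gripper_width": finger opening in mm.
Only numpy, scipy, OpenCV 4.12 (cv2) and the standard library are available. Lean on these libraries where they do the work, as an engineer would, in place of code of your own. Each camera call takes 0.05 s, during which the arm holds its last target.

## Working session

There is one attempt and no reset: what is moved stays moved. The work goes in short steps, Python scripts to look and compute and a shell command to move; the robot and the scene stay as the last step left them, time stands still between calls to the robot, and variables do not carry over. Pictures are saved under pics/ and viewed, and the job is handed in when it is done.

```bash
mkdir -p pics; ls
python3 - <<'E'
from workcell import r
import cv2,pickle
s=r.read_state()
for k,v in s.items(): print(k,v)
D={}
for c in ("scene","top"):
    f=r.grab_frame(c); D[c]=f
    cv2.imwrite(f"pics/{c}0.png",f["frame"][:,:,::-1])
    print(c,f["vfov"],f["cx"],f["cy"],f["distortion"],f["world_to_cam"])
    for n in ("roller","stand","vblock","frame","spare","bin","foam","driver"):
        print(n,[( [int(x) for x in d["rect"]],round(d["p"],2)) for d in r.look_for(n,c)])
pickle.dump(D,open("f0.pkl","wb"))
E
```

```text
pics
clock 0.0
joint_pos [ 1.26940096e+00  4.80834994e-01  1.59688636e+00  6.51781695e-06
  1.06506069e+00 -4.65727935e-02]
joint_velocities [-5.05133419e-05 -3.32100249e-04 -4.40211776e-04  1.00050896e-03
  6.52375991e-05  1.11341032e-03]
joint_efforts [ 2.60436253e-03 -9.50677085e+01 -4.30172539e+01  6.06537787e-05
  1.23444776e-02 -8.38616438e-05]
ee_pos [163.68744575 628.63128607 230.66567356]
orientation [[-9.67707228e-01  2.52076560e-01 -3.58517184e-04]
 [ 2.52076807e-01  9.67706566e-01 -1.13407820e-03]
 [ 6.10649030e-05 -1.18782954e-03 -9.99999293e-01]]
force [0.81647587 0.15628764 0.09268882]
wrist_torque [-0.02311267 -0.01432767  0.06085441]
gripper_width 85.49518362497614
scene 54.76810025607287 322.97192238532216 195.6085651969737 [-0.07524488  0.          0.          0.          0.        ] [[ 8.54611398e-01  5.19218811e-01  7.15432964e-03 -4.39307307e+02]
 [-3.46550387e-01  5.60037990e-01  7.52502677e-01  9.69432577e+01]
 [ 3.86706849e-01 -6.45576701e-01  6.58550330e-01 -1.27515582e+03]
 [ 0.00000000e+00  0.00000000e+00  0.00000000e+00  1.00000000e+00]]
roller [([177, 21
[... 477 characters left out ...]
        0.         0.         0.       ] [[-1.18574112e-02 -9.99927750e-01  1.97413125e-03 -3.10627017e+01]
 [ 9.98415439e-01 -1.17308210e-02  5.50363474e-02 -5.19044183e+02]
 [-5.50092128e-02  2.62359172e-03  9.98482400e-01 -1.62059963e+03]
 [ 0.00000000e+00  0.00000000e+00  0.00000000e+00  1.00000000e+00]]
roller [([393, 255, 21, 13], 0.68), ([408, 227, 15, 4], 0.48), ([418, 258, 22, 7], 0.48), ([260, 233, 61, 24], 0.46)]
stand [([391, 188, 34, 57], 0.67)]
vblock [([294, 145, 33, 57], 0.78)]
frame []
spare [([403, 197, 11, 10], 0.48), ([407, 226, 14, 5], 0.37)]
bin [([364, 122, 42, 27], 0.61)]
foam [([229, 122, 32, 26], 0.68)]
driver [([288, 235, 31, 15], 0.61), ([141, 167, 80, 73], 0.22)]
```

Run:
```python
import cv2
a=cv2.imread("pics/scene0.png")[110:370,130:450]; cv2.imwrite("pics/scene0z.png",cv2.resize(a,None,fx=2.5,fy=2.3,interpolation=3)[:600,:800])
cv2.imwrite("pics/s0a.png",cv2.resize(cv2.imread("pics/scene0.png")[110:370,130:450],(738,600),interpolation=3))
a=cv2.imread("pics/top0.png")[90:290,200:460]; cv2.imwrite("pics/t0a.png",cv2.resize(a,(780,600),interpolation=3))
```

```text
(no output)
```

View pics/scene0.png

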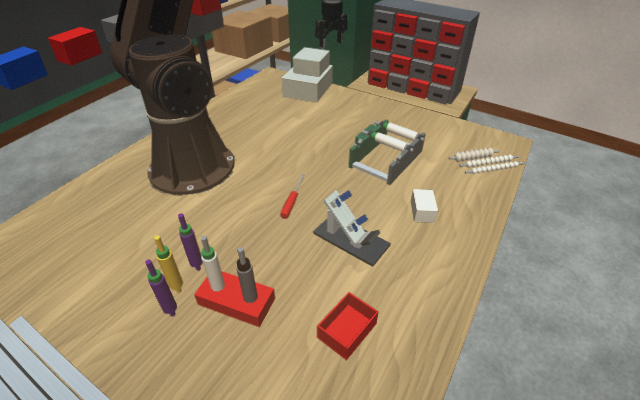

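View pics/top0.png

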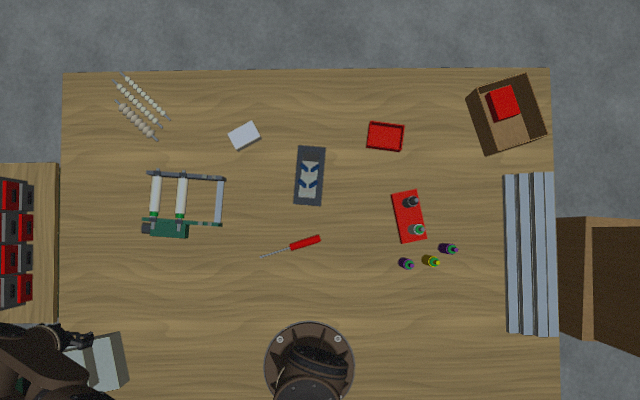

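View pics/s0a.png

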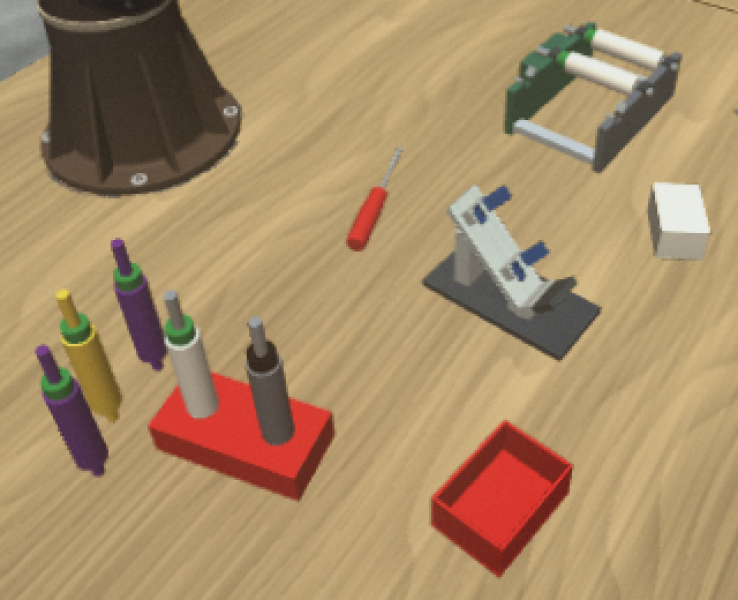

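View pics/t0a.png

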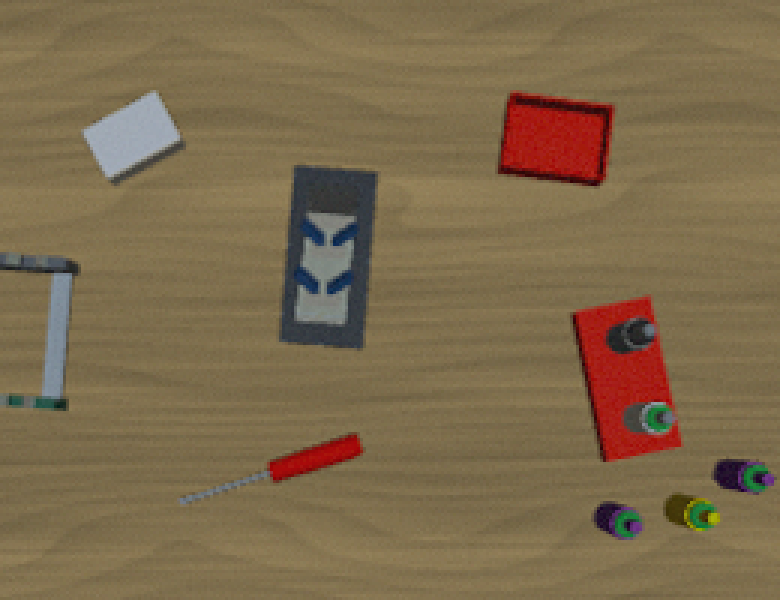

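The white roller with the green sleeve stands in the near-robot socket (top px ~418,229, scene px ~212,265) and the grey one in the far socket. The V-block is at top px ~(309,175) with its stop away from the robot. The frame is at ~(185,200) with the drive box on the robot side. I'll zoom in for exact features.

```bash
cat > h.py <<'E'
import numpy as np, cv2, pickle
def K(f):
    F=f["frame"].shape[0]/2/np.tan(np.radians(f["vfov"]/2)); return np.array([[F,0,f["cx"]],[0,F,f["cy"]],[0,0,1.]]),np.array(f["distortion"],float)
FL=np.diag([1.,-1,-1])
def proj(f,P):
    k,d=K(f); T=np.array(f["world_to_cam"]); R=FL@T[:3,:3]; t=FL@T[:3,3]
    return cv2.projectPoints(np.asarray(P,float).reshape(-1,1,3),cv2.Rodrigues(R)[0],t,k,d)[0].reshape(-1,2)
def unproj(f,uv,z):
    k,d=K(f); T=np.array(f["world_to_cam"]); R=FL@T[:3,:3]; t=FL@T[:3,3]
    n=cv2.undistortPoints(np.asarray(uv,float).reshape(-1,1,2),k,d).reshape(-1,2)
    n=np.c_[n,np.ones(len(n))]@R; c=-R.T@t
    z=np.broadcast_to(z,len(n)); return c+n*((z-c[2])/n[:,2])[:,None]
def crop(im,x,y,w,h,s,name):
    a=cv2.resize(im[y:y+h,x:x+w,::-1],None,fx=s,fy=s,interpolation=cv2.INTER_CUBIC)
    for i in range(x-x%10+10,x+w,10):
        cv2.putText(a,str(i),(int((i-x+.5)*s)-10,9),0,.35,(0,255,255),1); cv2.line(a,(int((i-x+.5)*s),10),(int((i-x+.5)*s),16),(0,255,255),1)
    for j in range(y-y%10+10,y+h,10):
        cv2.putText(a,str(j),(0,int((j-y+.5)*s)+4),0,.35,(0,255,255),1); cv2.line(a,(22,int((j-y+.5)*s)),(30,int((j-y+.5)*s)),(0,255,255),1)
    cv2.imwrite("pics/"+name,a)
E
python3 - <<'E'
from h import *
D=pickle.load(open("f0.pkl","rb"))
t=D["top"]["frame"];s=D["scene"]["frame"]
crop(t,285,138,50,75,8,"t_v.png")
crop(t,135,160,100,85,7,"t_f.png")
crop(t,380,180,90,95,6,"t_s.png")
crop(s,300,175,100,95,6,"s_v.png")
crop(s,335,110,100,85,7,"s_f.png")
E
```

```text
(no output)
```

View pics/t_v.png

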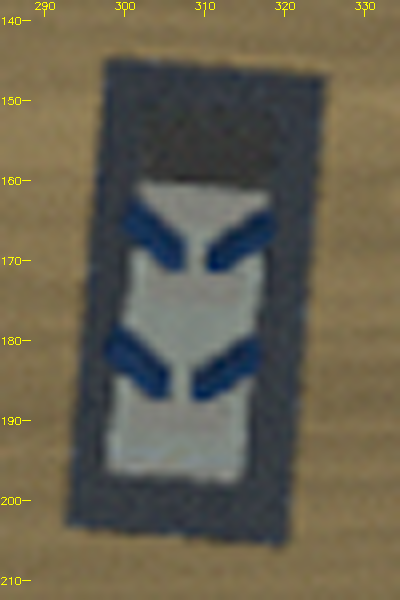

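View pics/t_f.png

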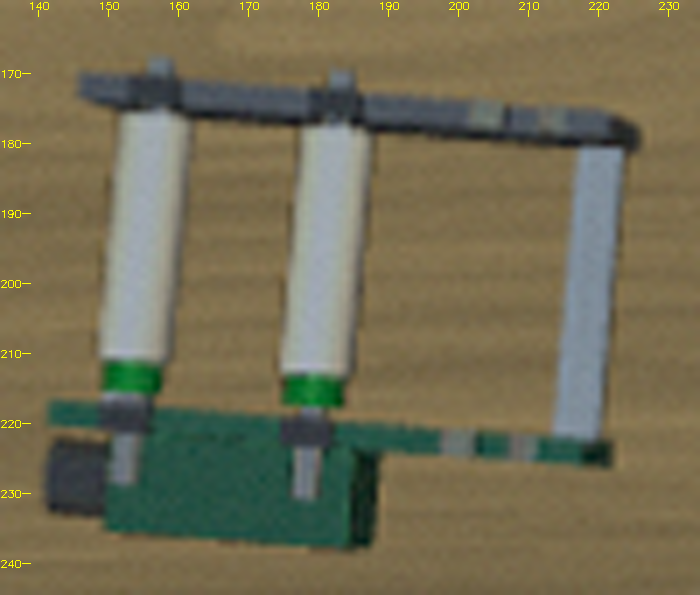

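View pics/t_s.png

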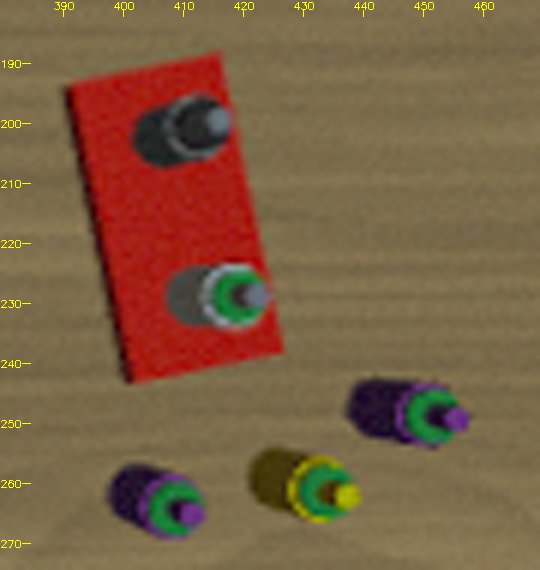

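View pics/s_v.png

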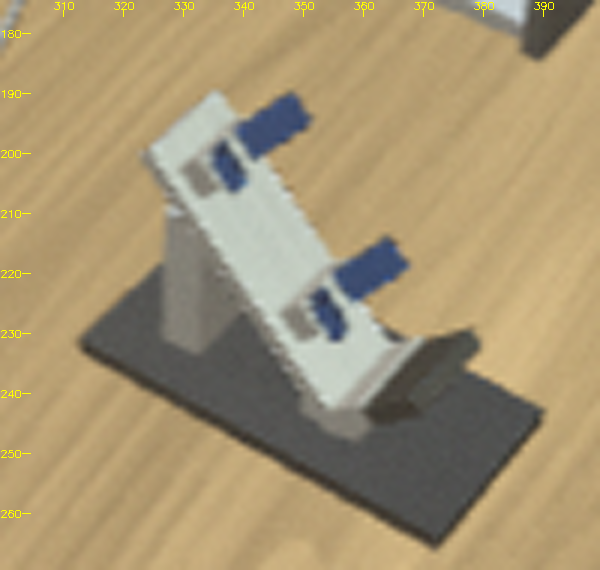

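View pics/s_f.png

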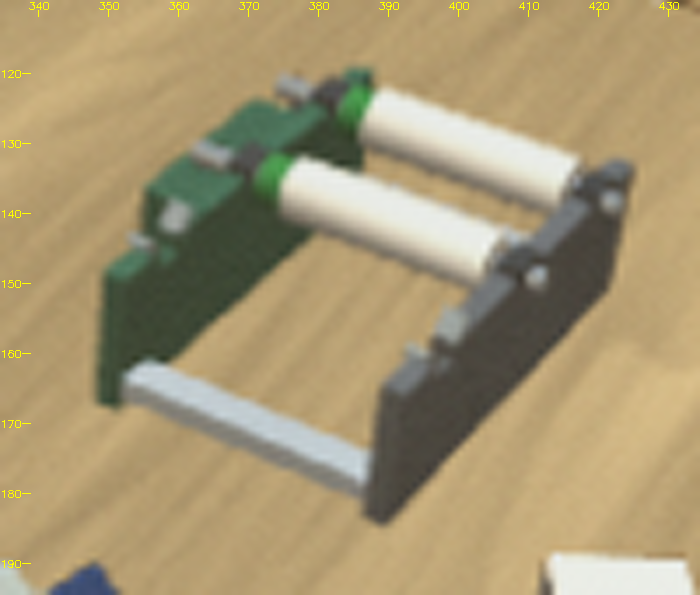

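```bash
cat > fit.py <<'E'
from h import *
from scipy.optimize import least_squares
D=pickle.load(open("f0.pkl","rb"));T,S=D["top"],D["scene"]
def tf(p,L):
    x,y,a=p;c,s=np.cos(a),np.sin(a);L=np.asarray(L,float);return np.c_[x+c*L[:,0]-s*L[:,1],y+s*L[:,0]+c*L[:,1],L[:,2]]
def fit(name,p0,obs):
    res={}
    for cams in (("T",),("S",),("T","S")):
        def e(p):
            o=[]
            for cam,L,uv in obs:
                if cam in cams: o.append((proj(T if cam=="T" else S,tf(p,[L]))-np.array(uv)).ravel())
            return np.concatenate(o) if o else np.zeros(3)
        if not any(o[0] in cams for o in obs): continue
        q=least_squares(e,p0,x_scale=[1,1,.01],loss="soft_l1")
        print(name,cams,q.x.round(3),"res",np.abs(e(q.x)).round(1).tolist())
        res[cams]=q.x
    return res
if __name__=="__main__":
    fit("stand",[520,-300,0.2],[("T",(80,40,40),(391,193.5)),("T",(80,-40,40),(416.5,188.3)),("T",(-80,-40,40),(426.7,238)),("T",(-80,40,40),(401.3,242.8)),
     ("T",(-42,0,202),(422.5,228.5)),("T",(42,0,202),(416,199.3)), ("S",(-42,0,202),(205,237.5)),("S",(42,0,202),(240.5,249))])
    b=8
    fit("vblock",[620,0,0.08],[("T",(100,45,b),(298,145.2)),("T",(100,-45,b),(325.5,147.5)),("T",(-90,-45,b),(320.3,205.3)),("T",(-90,45,b),(293,203)),
     ("S",(-90,-45,b),(312.5,231)),("S",(100,-45,b),(372,264)),("S",(100,45,b),(389.5,243))])
    fit("frame",[530,330,0.08],[("T",(87,80,70),(183.5,169.5)),("T",(-101,80,70),(178,230.5)),("T",(87,160,70),(157.5,168)),("T",(-101,160,70),(152,228.5)),
     ("T",(72,0,80),(208.7,176.4)),("T",(-72,0,80),(204.7,223.1)),
     ("S",(87,80,70),(411.5,149)),("S",(-101,80,70),(362.5,131.5)),("S",(87,160,70),(421.7,138)),("S",(-101,160,70),(375,121.8)),("S",(72,0,80),(396.7,158.2)),("S",(-72,0,80),(356.7,141.5))])
E
python3 fit.py
```

```text
stand ('T',) [ 4.70970e+02 -3.16468e+02  1.85000e-01] res [0.2, 0.6, 0.3, 0.4, 0.1, 0.3, 0.3, 0.5, 0.3, 0.1, 0.0, 0.1]
stand ('S',) [ 4.74248e+02 -3.17710e+02  1.69000e-01] res [0.5, 0.4, 0.4, 0.3]
stand ('T', 'S') [ 4.71937e+02 -3.16711e+02  1.82000e-01] res [0.3, 0.9, 0.1, 0.6, 0.1, 0.0, 0.3, 0.2, 0.3, 0.2, 0.2, 0.4, 1.1, 1.0, 0.0, 0.7]
vblock ('T',) [ 5.99385e+02 -6.20900e+00 -9.80000e-02] res [0.2, 0.7, 0.3, 0.6, 0.4, 0.7, 0.5, 0.6]
vblock ('S',) [ 5.99261e+02 -6.13700e+00 -9.90000e-02] res [0.3, 0.2, 0.0, 0.3, 0.3, 0.2]
vblock ('T', 'S') [ 5.99304e+02 -6.18800e+00 -9.90000e-02] res [0.2, 0.7, 0.3, 0.6, 0.4, 0.8, 0.5, 0.6, 0.3, 0.1, 0.0, 0.3, 0.4, 0.2]
frame ('T',) [ 5.25840e+02  3.06092e+02 -8.70000e-02] res [0.1, 0.1, 0.1, 0.2, 0.4, 0.3, 0.2, 0.2, 0.4, 0.3, 0.5, 0.1]
frame ('S',) [ 5.24521e+02  3.05983e+02 -8.40000e-02] res [0.4, 0.7, 0.4, 0.5, 0.8, 0.9, 1.1, 0.4, 0.2, 1.0, 0.3, 0.1]
frame ('T', 'S') [ 5.25283e+02  3.05921e+02 -8.70000e-02] res [0.2, 0.3, 0.2, 0.4, 0.4, 0.1, 0.3, 0.4, 0.3, 0.2, 0.4, 0.3, 0.6, 0.9, 0.1, 0.5, 1.1, 1.1, 0.7, 0.3, 0.0, 0.9, 0.5, 0.2]
```

```bash
cat > st.py <<'E'
from workcell import r
import numpy as np,json
s=r.read_state()
rec={k:np.array(s[k]).tolist() for k in("joint_pos","ee_pos","orientation")}
open("log.jsonl","a").write(json.dumps(rec)+"\n")
print(s["clock"],np.round(s["joint_pos"],3),np.round(s["ee_pos"],1),"F",np.round(s["force"],1),"T",np.round(s["wrist_torque"],2),"w",round(s["gripper_width"],1))
print(np.round(s["orientation"],3).tolist())
E
python3 st.py
python3 -m jog '[[[-51.2,-39.3,-8.9],[0,0,1.0],0.7],[[-51.2,-39.3,-8.9],[0,0,1.0],0.7],[[-51.2,-39.3,-8.9],[0,0,1.0],0.7],[[-51.2,-39.3,-8.9],[0,0,1.0],0.7],[[-51.2,-39.3,-8.9],[0,0,1.0],0.7],[[-51.2,-39.3,-8.9],[0,0,1.0],0.7],[[-51.2,-39.3,-8.9],[0,0,1.0],0.7]]'; python3 st.py
python3 -m jog '[[[-27,-36,0],[0.4,0,0],0.7],[[-27,-36,0],[0.4,0,0],0.7],[[-27,-36,0],[0.4,0,0],0.7],[[-27,-36,0],[0.4,0,0],0.7]]'; python3 st.py
```

```text
0.9 [ 1.269  0.48   1.596  0.     1.065 -0.047] [163.8 629.  231.3] F [ 0.2 -0.3 -0.6] T [ 0.03  0.03 -0.03] w 85.2
[[-0.968, 0.252, 0.0], [0.252, 0.968, 0.0], [0.0, 0.0, -1.0]]
clock: 1.6
ee_pos: [377.7, 353.7, 279.6]
orientation: [[-0.305, 0.952, 0.0], [0.952, 0.305, 0.0], [0.0, 0.001, -1.0]]
force: [1.5, 1.0, -0.5]
gripper_width: 59.5
1.6 [0.694 0.244 1.837 0.    1.06  0.384] [377.7 353.7 279.6] F [ 1.5  1.  -0.5] T [-0.03 -0.02 -0.02] w 59.5
[[-0.305, 0.952, 0.0], [0.952, 0.305, 0.0], [0.0, 0.001, -1.0]]
clock: 2.0
ee_pos: [262.4, 190.6, 278.4]
orientation: [[-0.31, 0.874, -0.375], [0.951, 0.285, -0.122], [0.0, -0.394, -0.919]]
force: [1.1, 0.2, 0.2]
gripper_width: 59.9
2.0 [0.466 0.202 1.982 0.061 1.359 0.126] [262.4 190.6 278.4] F [1.1 0.2 0.2] T [ 0.05 -0.22  0.03] w 59.9
[[-0.31, 0.874, -0.375], [0.951, 0.285, -0.122], [0.0, -0.394, -0.919]]
```

```bash
cat > kin.py <<'E'
import numpy as np,json
from scipy.optimize import least_squares
from scipy.spatial.transform import Rotation as Ro
LO=np.array([-2.75,-.82,.23,-1.56,.09,-2.92]);HI=np.array([2.75,2.05,2.67,4.7,2.69,2.92])
SG=[1,1]
def fk(q,k):
    d1,a1,a2,a3,d4,L=k
    A=Ro.from_euler("ZYZYZ",[q[0],q[1]+q[2],SG[0]*q[3],q[4],q[5]+np.pi/2]) 
    R1=Ro.from_euler("ZY",[q[0],q[1]+q[2]]);R0=Ro.from_euler("Z",q[0])
    el=np.array([a1,0,d1])+Ro.from_euler("Y",q[1]).apply([0,0,a2])
    w=R0.apply(el)+R1.apply([a3,0,d4])
    M=A.as_matrix(); return w+M[:,2]*L,M,w
rows=[json.loads(l) for l in open("log.jsonl")]
def kfit():
    def e(k):
        return np.concatenate([(fk(o["joint_pos"],k)[0]-o["ee_pos"]) for o in rows])
    return least_squares(e,[400,50,400,0,400,250.])
def ik(p,R,k,n=40,q0=None,seed=0):
    rng=np.random.default_rng(seed);best=[]
    for i in range(n):
        s=q0 if (q0 is not None and i==0) else rng.uniform(LO,HI)
        def e(q):
            P,M,_=fk(q,k); return np.r_[(P-p)/100,(M-R).ravel()]
        s=np.clip(s,LO+1e-3,HI-1e-3)
        o=least_squares(e,s,bounds=(LO,HI))
        if o.cost<1e-5 and not any(np.allclose(o.x,b,atol=.02) for b in best): best.append(o.x)
    return best
if __name__=="__main__":
    for o in rows: print(np.abs(fk(o["joint_pos"],[0]*6)[1]-o["orientation"]).max())
    f=kfit(); print(f.x.round(1),np.abs(f.fun).max())
E
python3 kin.py
```

```text
Traceback (most recent call last):
  File "kin.py", line 29, in <module>
    for o in rows: print(np.abs(fk(o["joint_pos"],[0]*6)[1]-o["orientation"]).max())
                                ~~^^^^^^^^^^^^^^^^^^^^^^
  File "kin.py", line 8, in fk
    A=Ro.from_euler("ZYZYZ",[q[0],q[1]+q[2],SG[0]*q[3],q[4],q[5]+np.pi/2])
  File "scipy/spatial/transform/_rotation.pyx", line 1413, in scipy.spatial.transform._rotation.Rotation.from_euler
ValueError: Expected axis specification to be a non-empty string of upto 3 characters, got ZYZYZ
```

```bash
python3 - <<'E'
t=open("kin.py").read()
t=t.replace('A=Ro.from_euler("ZYZYZ",[q[0],q[1]+q[2],SG[0]*q[3],q[4],q[5]+np.pi/2]) ','A=Ro.from_euler("ZYZ",[q[0],q[1]+q[2],SG[0]*q[3]])*Ro.from_euler("YZ",[q[4],q[5]+np.pi/2])')
open("kin.py","w").write(t)
E
python3 kin.py; sed -i 's/SG=\[1,1\]/SG=[-1,1]/' kin.py; python3 kin.py
```

```text
3.3306690738754696e-16
5.551115123125783e-16
5.551115123125783e-16
[-1174.9  -322.3   633.9 -1836.5  -241.4   880.5] 28.838415815820497
1.1376996283851718e-06
3.450566453280207e-05
0.10625303795850106
[3986.9  792.4  507.3 4628.8 2132.6 -879.1] 29.169616947791752
```

```bash
sed -i 's/SG=\[-1,1\]/SG=[1,1]/; s/d1,a1,a2,a3,d4,L=k/d1,a1,a2,a3,d4,L,b=k/; s/el=np.array(\[a1,0,d1\])/el=np.array([a1,b,d1])/; s/400,250.\])/400,250.,30],x_scale=100)/; s/\[0\]\*6/[0]*7/' kin.py; python3 kin.py
```

```text
3.3306690738754696e-16
5.551115123125783e-16
5.551115123125783e-16
[317.6   0.  597.3  32.9 445.  371.7  30.3] 1.0076064427266829e-09
```

```bash
cat > tgt.py <<'E'
import numpy as np
from kin import *
k=kfit().x
def unit(az,el): return np.array([np.cos(el)*np.cos(az),np.cos(el)*np.sin(az),np.sin(el)])
def orient(z,y):
    z=z/np.linalg.norm(z); y=y-z*(y@z); y/=np.linalg.norm(y); return np.c_[np.cross(y,z),y,z]
def move(Pc,Rc,p,R):
    """shift (cm), rotvec in tool axes"""
    Rc=np.array(Rc); return (Rc.T@(np.array(p)-Pc)/10).round(2), Ro.from_matrix(Rc.T@R).as_rotvec().round(3)
def tcp(grasp,R): return np.array(grasp)+19*R[:,2]
def cur():
    from workcell import r; s=r.read_state(); return np.array(s["ee_pos"]),np.array(s["orientation"])
d=np.radians
E
python3 - <<'E'
from tgt import *
print(k.round(2))
g=np.array([430.7,-324.3,94])
for tilt in (25,35,45):
  for az in (-60,-80,-100,-120):
   for sg in (1,-1):
    z=unit(d(az),-d(tilt)); y=sg*unit(d(az+90),0); R=orient(z,y)
    for q in ik(tcp(g,R),R,k,12): print(tilt,az,sg,q.round(2), "wrist",fk(q,k)[2].round(0))
E
```

```text
[317.6   0.  597.3  32.9 445.  371.7  30.3]
25 -60 1 [-0.28  1.05  2.6   3.82  1.52  1.91] wrist [271. -47. 243.]
25 -60 -1 [-0.28  1.05  2.6   3.82  1.52 -1.23] wrist [271. -47. 243.]
25 -80 1 [-0.11  0.92  2.38  4.37  1.18  1.74] wrist [375. -10. 243.]
25 -80 -1 [-0.11  0.92  2.38  4.37  1.18 -1.41] wrist [375. -10. 243.]
25 -100 1 [-0.08  0.9   2.13 -1.43  1.15  1.45] wrist [486. -10. 243.]
25 -100 -1 [-0.08  0.9   2.13 -1.43  1.15 -1.69] wrist [486. -10. 243.]
25 -120 1 [-0.13  0.93  1.88 -1.06  1.28  1.25] wrist [591. -47. 243.]
25 -120 -1 [-0.13  0.93  1.88 -1.06  1.28 -1.89] wrist [591. -47. 243.]
35 -60 1 [-0.36  0.84  2.57  3.74  1.18  1.76] wrist [286. -74. 296.]
35 -60 -1 [-0.36  0.84  2.57  3.74  1.18 -1.39] wrist [286. -74. 296.]
35 -80 1 [-0.18  0.78  2.37  4.34  0.97  1.59] wrist [381. -40. 296.]
35 -80 -1 [-0.18  0.78  2.37  4.34  0.97 -1.55] wrist [381. -40. 296.]
35 -100 1 [-0.15  0.79  2.15 -1.4   0.98  1.32] wrist [481. -40. 296.]
35 -100 -1 [-0.15  0.79  2.15 -1.4   0.98 -1.82] wrist [481. -40. 296.]
35 -120 1 [-0.18  0.83  1.92 -1.02  1.13  1.17] wrist [575. -74. 296.]
35 -120 -1 [-0.18  0.83  1.92 -1.02  1.13 -1.98] wrist [575. -74. 296.]
45 -60 1 [-0.43  0.67  2.5   3.74  0.81  1.59] wrist [ 306. -108.  343.]
45 -60 -1 [-0.43  0.67  2.5   3.74  0.81 -1.55] wrist [ 306. -108.  343.]
45 -80 1 [-0.28  0.66  2.35  4.39  0.73  1.39] wrist [387. -79. 343.]
45 -80 -1 [-0.28  0.66  2.35  4.39  0.73 -1.75] wrist [387. -79. 343.]
45 -100 1 [-0.23  0.69  2.15 -1.33  0.81  1.15] wrist [474. -79. 343.]
45 -100 -1 [-0.23  0.69  2.15 -1.33  0.81 -1.99] wrist [474. -79. 343.]
45 -120 1 [-0.25  0.74  1.96 -0.96  0.98  1.05] wrist [ 555. -108.  343.]
45 -120 -1 [-0.25  0.74  1.96 -0.96  0.98 -2.09] wrist [ 555. -108.  343.]
```

```bash
cat > plan.py <<'E'
from tgt import *
G0=np.array([430.7,-324.3,94.])
az=-108;tilt=30
R0=orient(unit(d(az),-d(tilt)),unit(d(az+90),0))
vb=np.array([599.3,-6.2]);va=-.0985
U=np.array([-np.cos(va)*.7071,-np.sin(va)*.7071,.7071]); N=np.array([np.cos(va)*.7071,np.sin(va)*.7071,.7071])
STOP=np.r_[vb+60*np.array([np.cos(va),np.sin(va)]),50.]
def RV(th):  # tool angle from roller axis
    return orient(np.cos(d(th))*U-np.sin(d(th))*N, -np.array([-np.sin(va),np.cos(va),0]))
fp=np.array([525.3,306.0]);fa=-.087
FX=np.array([np.cos(fa),np.sin(fa),0])
BD=np.r_[fp-72*FX[:2],70];BI=np.r_[fp+72*FX[:2],70]
def RF(th):
    return orient(np.cos(d(th))*(-FX)-np.sin(d(th))*np.array([0,0,1.]), -np.array([-np.sin(fa),np.cos(fa),0]))
def FG(z): # grasp point in frame for roller coordinate z
    return BI-FX*(z-15)
E
python3 - <<'E'
from plan import *
def show(n,g,R,q0=None):
    for q in ik(tcp(g,R),R,k,10,q0):
        if abs(q[3])<1.7: print(n,q.round(2),"wr",fk(q,k)[2].round(0))
show("pre",G0-130*R0[:,2],R0);show("grasp",G0,R0);show("lift",G0+[0,0,60],R0);show("lift",G0+[0,0,120],R0)
for th in (100,110,120):
    show(f"vb{th}",STOP+80*U,RV(th)); show(f"vb+{th}",STOP+80*U+80*N,RV(th)); show(f"fr{th}",FG(80),RF(th)); show(f"fr+{th}",FG(80)+[0,0,100],RF(th))
P,R=cur()
print(P,move(P,R,tcp(G0-130*R0[:,2],R0),R0))
E
```

```text
pre [ 0.08  0.75  1.96 -1.01  1.25  1.15] wr [560.  73. 335.]
grasp [-0.12  0.85  2.04 -1.25  1.11  1.3 ] wr [525. -34. 270.]
lift [-0.12  0.74  2.05 -1.2   1.15  1.19] wr [525. -34. 330.]
lift [-0.12  0.63  2.04 -1.15  1.19  1.07] wr [525. -34. 390.]
vb100 [-0.07  0.9   1.32  0.02  1.54  1.59] wr [804. -26. 395.]
vb+100 [-0.07  0.92  1.11  0.02  1.72  1.59] wr [860. -32. 452.]
fr100 [ 0.53  0.61  1.94 -0.23  0.46  2.39] wr [471. 311. 417.]
fr+100 [ 0.53  0.47  1.88 -0.16  0.66  2.31] wr [471. 311. 517.]
vb110 [-0.07  0.8   1.46  0.01  1.32  1.59] wr [751. -21. 426.]
vb+110 [-0.07  0.81  1.26  0.01  1.5   1.6 ] wr [807. -27. 483.]
fr+110 [ 0.6   0.44  1.99 -0.48  0.49  2.65] wr [412. 316. 501.]
vb120 [-0.07  0.71  1.61  0.01  1.09  1.6 ] wr [694. -16. 447.]
vb+120 [-0.07  0.71  1.42  0.01  1.27  1.6 ] wr [750. -21. 504.]
[262.35120566 190.56333169 278.41437265] (array([-46.4 ,  10.34,   9.59]), array([-0.03 , -0.872,  0.757]))
```

Run:
```python
from plan import *
from h import *
P,R=cur(); print(move(P,R,tcp(G0-130*R0[:,2]+[0,0,60],R0),R0))
D=pickle.load(open("f0.pkl","rb"))
print(unproj(D["top"],[(411.5,265),(437,262),(455.5,249.5)],188).round(0))
```

```text
(array([-46.4 ,   7.97,   4.07]), array([-0.03 , -0.872,  0.757]))
[[ 328. -295.  188.]
 [ 335. -367.  188.]
 [ 370. -420.  188.]]
```

```bash
python3 -m jog '[[[-46.4,8,4.1],[-0.03,-0.872,0.757],0.7],[[-46.4,8,4.1],[-0.03,-0.872,0.757],0.7],[[-46.4,8,4.1],[-0.03,-0.872,0.757],0.7],[[-46.4,8,4.1],[-0.03,-0.872,0.757],0.7],[[-46.4,8,4.1],[-0.03,-0.872,0.757],0.7],[[-46.4,8,4.1],[-0.03,-0.872,0.757],0.7],[[-46.4,8,4.1],[-0.03,-0.872,0.757],0.7],[[-46.4,8,4.1],[-0.03,-0.872,0.757],0.7],[[-46.4,8,4.1],[-0.03,-0.872,0.757],0.7],[[-46.4,8,4.1],[-0.03,-0.872,0.757],0.7],[[-46.4,8,4.1],[-0.03,-0.872,0.757],0.7],[[-46.4,8,4.1],[-0.03,-0.872,0.757],0.7]]'; python3 st.py; python3 kin.py
python3 - <<'E'
from plan import *
P,R=cur(); print(move(P,R,tcp(G0-130*R0[:,2]+[0,0,60],R0),R0),move(P,R,tcp(G0-130*R0[:,2],R0),R0),move(P,R,tcp(G0,R0),R0))
E
```

```text
clock: 3.2
ee_pos: [460.7, -231.7, 210.0]
orientation: [[0.158, 0.951, -0.265], [0.477, -0.309, -0.823], [-0.865, 0.004, -0.502]]
force: [0.2, 0.2, 0.1]
gripper_width: 59.3
3.2 [ 0.078  0.647  1.948 -0.975  1.309  1.055] [ 460.7 -231.7  210. ] F [0.2 0.2 0.1] T [ 0.41 -0.12 -0.02] w 59.3
[[0.158, 0.951, -0.265], [0.477, -0.309, -0.823], [-0.865, 0.004, -0.502]]
3.3306690738754696e-16
5.551115123125783e-16
5.551115123125783e-16
4.553649124439119e-16
[317.6  -0.  597.3  32.9 445.  371.7  30.3] 3.3594460546737537e-10
(array([-0.01,  0.01,  0.13]), array([ 0.002, -0.003, -0.003])) (array([ 5.17, -0.01,  3.14]), array([ 0.002, -0.003, -0.003])) (array([ 5.14, -0.04, 16.14]), array([ 0.002, -0.003, -0.003]))
```

```bash
python3 -m jog '[[[5.17,0,3.1],[0,0,0],0.7],[[5.17,0,3.1],[0,0,0],0.7],[[5.17,0,3.1],[0,0,0],0.7]]'
python3 - <<'E'
from workcell import r
from h import *
from plan import *
P,R=cur(); print(move(P,R,tcp(G0,R0),R0))
for c in("top","scene"):
    f=r.grab_frame(c)
    pickle.dump(f,open(f"f1{c}.pkl","wb")); print(proj(f,[P,P-19*R[:,2],G0]).round(1).tolist())
    x,y,w,h=(370,170,90,90) if c=="top" else (160,180,120,120)
    crop(f["frame"],x,y,w,h,6 if c=="top" else 5,f"pre_{c}.png")
E
```

```text
clock: 3.5
ee_pos: [460.3, -231.7, 149.4]
orientation: [[0.154, 0.952, -0.265], [0.477, -0.306, -0.824], [-0.865, 0.001, -0.501]]
force: [0.0, -0.2, 0.2]
gripper_width: 60.0
(array([-8.000e-02,  1.000e-02,  1.309e+01]), array([ 0.003, -0.001,  0.001]))
[[386.5, 218.5], [381.5, 216.8], [415.0, 228.4]]
[[248.1, 231.8], [253.9, 225.4], [213.8, 270.2]]
```

View pics/pre_top.png

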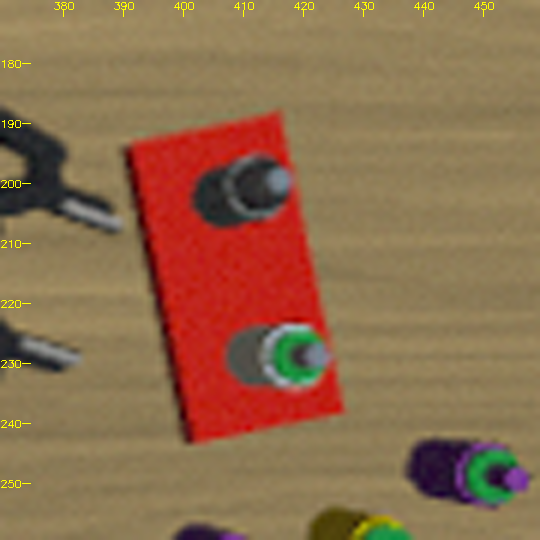

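View pics/pre_scene.png

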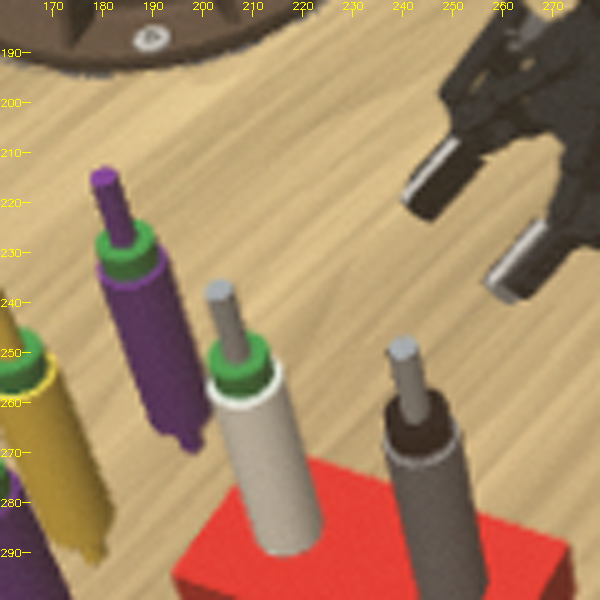

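Fingers open, lined up with the white roller (top px 418,229); both cameras agree with the calibration within about 2 px. I'll advance and grip.

```bash
python3 -m jog '[[[0,0,4.5],[0,0,0],0.7],[[0,0,8.5],[0,0,0],0.7],[[-0.05,0,11],[0,0,0],0.7],[[-0.08,0,12.5],[0,0,0],0.7],[[-0.08,0,13.1],[0,0,0],0.7],[[-0.08,0,13.1],[0,0,0],0.7]]'; python3 st.py; python3 -m jog '[[[0,0,0],[0,0,0],0.3],[[0,0,0],[0,0,0],0.2],[[0,0,0],[0,0,0],0.2],[[0,0,0],[0,0,0],0.2],[[0,0,0],[0,0,0],0.2]]' 60; python3 st.py
```

```text
clock: 4.2
ee_pos: [426.5, -340.9, 85.9]
orientation: [[0.159, 0.951, -0.264], [0.476, -0.308, -0.824], [-0.865, 0.005, -0.502]]
force: [0.0, -0.2, -0.3]
gripper_width: 60.2
4.2 [-0.124  0.849  2.046 -1.255  1.106  1.306] [ 426.5 -340.9   85.9] F [ 0.  -0.2 -0.3] T [ 0.39 -0.12 -0.04] w 60.2
[[0.159, 0.951, -0.264], [0.476, -0.308, -0.824], [-0.865, 0.005, -0.502]]
clock: 4.7
ee_pos: [427.0, -340.3, 85.7]
orientation: [[0.158, 0.952, -0.263], [0.476, -0.306, -0.824], [-0.865, 0.005, -0.501]]
force: [1.2, 3.9, 8.0]
gripper_width: 30.1
4.7 [-0.122  0.85   2.046 -1.256  1.107  1.307] [ 427.  -340.3   85.7] F [1.2 3.9 8. ] T [-0.2  -0.01 -0.08] w 30.1
[[0.158, 0.952, -0.263], [0.476, -0.306, -0.824], [-0.865, 0.005, -0.501]]
```

```bash
python3 -m jog '[[[-0.87,0,-0.5],[0,0,0],0.1],[[-2.16,0,-1.25],[0,0,0],0.1],[[-3.9,0.02,-2.25],[0,0,0],0.1],[[-6.5,0.03,-3.75],[0,0,0],0.1],[[-9.5,0.05,-5.5],[0,0,0],0.1],[[-13.0,0.07,-7.5],[0,0,0],0.1],[[-13.0,0.07,-7.5],[0,0,0],0.1]]'; python3 st.py
python3 - <<'E'
from workcell import r
from h import *
from plan import *
P,R=cur()
for c in("top","scene"):
    f=r.grab_frame(c); pickle.dump(f,open(f"f2{c}.pkl","wb"))
    a=-R[:,0]*np.sin(d(60))*1-R[:,2]*.5
    g=P-19*R[:,2]; print(proj(f,[g,g-80*a,g+108*a]).round(1).tolist())
    x,y,w,h=(370,170,90,90) if c=="top" else (150,170,130,130)
    crop(f["frame"],x,y,w,h,6 if c=="top" else 4.5,f"lift_{c}.png")
E
```

```text
clock: 5.4
ee_pos: [427.4, -341.2, 240.1]
orientation: [[0.163, 0.952, -0.261], [0.475, -0.307, -0.824], [-0.865, 0.011, -0.502]]
force: [-0.9, 0.5, -4.0]
gripper_width: 30.4
5.4 [-0.124  0.563  2.026 -1.134  1.218  1.   ] [ 427.4 -341.2  240.1] F [-0.9  0.5 -4. ] T [ 0.88 -0.25 -0.01] w 30.4
[[0.163, 0.952, -0.261], [0.475, -0.307, -0.824], [-0.865, 0.011, -0.502]]
[[426.2, 227.6], [420.4, 227.4], [435.2, 227.8]]
[[199.2, 220.3], [207.5, 248.2], [186.1, 175.8]]
```

View pics/lift_scene.png

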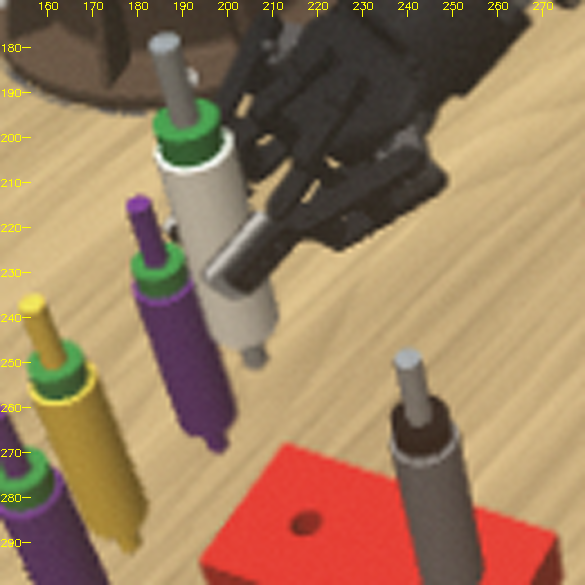

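```bash
cat >> plan.py <<'E'
def wp(*L):
    P,R=cur()
    for g,RR in L:
        s,w=move(P,R,tcp(g,RR),RR); q=[x for x in ik(tcp(g,RR),RR,k,6) if abs(x[3])<1.9]
        print(s.tolist(),w.tolist(),"n",round(np.linalg.norm(s)/5,1),round(np.degrees(np.linalg.norm(w))/8.59,1),[x.round(2).tolist() for x in q][:2])
E
python3 - <<'E'
from plan import *
P,R=cur()
wp((P-19*R[:,2]+[20,150,60],R),(STOP+100*U+80*N+[0,0,100],RV(120)))
E
```

```text
[2.29, -2.67, -15.89] [0.0, 0.0, 0.0] n 3.3 0.0 [[0.15, 0.5, 1.92, -0.89, 1.44, 0.95]]
[17.22, 10.18, -33.98] [0.847, 0.651, 1.098] n 7.9 10.2 [[-0.07, 0.59, 1.36, 0.01, 1.45, 1.6]]
```

```bash
python3 -m jog '[[[2.3,-2.7,-15.9],[0,0,0],0.1],[[2.3,-2.7,-15.9],[0,0,0],0.1],[[2.3,-2.7,-15.9],[0,0,0],0.1],[[17.2,10.2,-34],[0.847,0.651,1.098],0.1],[[17.2,10.2,-34],[0.847,0.651,1.098],0.1],[[17.2,10.2,-34],[0.847,0.651,1.098],0.1],[[17.2,10.2,-34],[0.847,0.651,1.098],0.1],[[17.2,10.2,-34],[0.847,0.651,1.098],0.1],[[17.2,10.2,-34],[0.847,0.651,1.098],0.1],[[17.2,10.2,-34],[0.847,0.651,1.098],0.1],[[17.2,10.2,-34],[0.847,0.651,1.098],0.1],[[17.2,10.2,-34],[0.847,0.651,1.098],0.1],[[17.2,10.2,-34],[0.847,0.651,1.098],0.1],[[17.2,10.2,-34],[0.847,0.651,1.098],0.1],[[17.2,10.2,-34],[0.847,0.651,1.098],0.1],[[17.2,10.2,-34],[0.847,0.651,1.098],0.1]]'; python3 st.py
cat > look.py <<'E'
import sys
from workcell import r
from h import *
from plan import *
def go(tag,boxes,pts):
    for c in boxes:
        f=r.grab_frame(c); pickle.dump(f,open(f"f_{tag}{c}.pkl","wb"))
        print(c,proj(f,pts).round(1).tolist())
        x,y,w,h,s=boxes[c]; crop(f["frame"],x,y,w,h,s,f"{tag}_{c}.png")
E
python3 - <<'E'
from look import *
P,R=cur(); g=P-19*R[:,2]; a=-R[:,0]*np.sin(d(60))-R[:,2]*.5
go("hov",{"top":(260,130,90,90,6),"scene":(290,110,120,150,4)},[g,g-80*a,g+108*a,g-54*a,g+54*a])
wp((STOP+100*U+80*N,RV(120)),(STOP+95*U+20*N,RV(120)))
E
```

```text
clock: 7.1
ee_pos: [639.9, -10.1, 256.4]
orientation: [[0.96, -0.095, -0.263], [-0.092, -0.995, 0.024], [-0.265, 0.002, -0.964]]
force: [0.0, -0.1, -4.0]
gripper_width: 30.3
7.1 [-0.067  0.599  1.353  0.006  1.457  1.598] [639.9 -10.1 256.4] F [ 0.  -0.1 -4. ] T [-0.03 -0.26  0.01] w 30.3
[[0.96, -0.095, -0.263], [-0.092, -0.995, 0.024], [-0.265, 0.002, -0.964]]
top [[308.8, 149.4], [310.9, 132.7], [305.6, 174.5], [310.2, 138.0], [307.2, 161.6]]
scene [[372.8, 161.4], [392.2, 191.5], [345.5, 119.5], [386.0, 181.8], [359.3, 140.6]]
[2.57, 0.06, 9.41] [0.002, 0.005, 0.003] n 2.0 0.0 [[-0.07, 0.68, 1.45, 0.01, 1.27, 1.6]]
[0.03, 0.04, 14.87] [0.002, 0.005, 0.003] n 3.0 0.0 [[-0.07, 0.68, 1.58, 0.01, 1.14, 1.6]]
```

View pics/hov_scene.png

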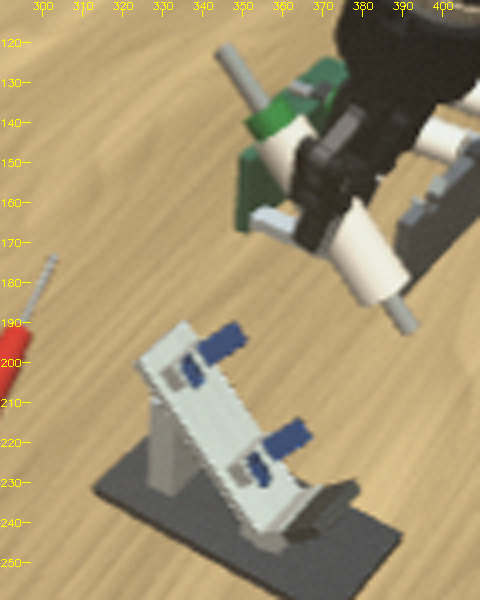

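View pics/hov_top.png

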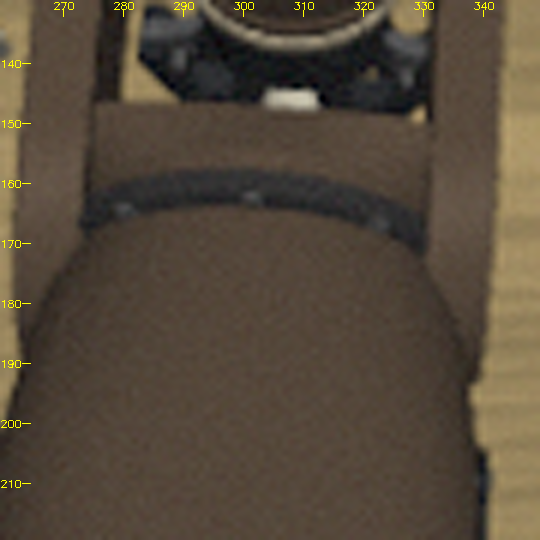

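```bash
python3 -m jog '[[[2.57,0.05,9.4],[0.002,0.005,0.003],0.1],[[2.57,0.05,9.4],[0.002,0.005,0.003],0.1],[[2.57,0.05,9.4],[0.002,0.005,0.003],0.1],[[1.3,0.05,12],[0.002,0.005,0.003],0.1],[[0.03,0.04,14.3],[0.002,0.005,0.003],0.1],[[0.03,0.04,14.87],[0.002,0.005,0.003],0.1],[[0.03,0.04,14.87],[0.002,0.005,0.003],0.1]]'; python3 st.py
python3 - <<'E'
from look import *
P,R=cur(); g=P-19*R[:,2]; a=-R[:,0]*np.sin(d(60))-R[:,2]*.5
print("U,N of g rel stop",(g-STOP)@U,(g-STOP)@N,(g-STOP)@np.cross(N,U))
go("vb1",{"scene":(290,110,120,150,4)},[g,g-80*a,g+108*a,g-54*a,g+54*a])
wp((STOP+95*U+5*N,RV(120)),(STOP+95*U-2*N,RV(120)))
E
```

```text
clock: 7.9
ee_pos: [602.1, -6.6, 114.7]
orientation: [[0.962, -0.1, -0.256], [-0.097, -0.995, 0.026], [-0.257, -0.001, -0.966]]
force: [0.8, 0.3, -2.5]
gripper_width: 30.2
7.9 [-0.067  0.678  1.583  0.01   1.14   1.599] [602.1  -6.6 114.7] F [ 0.8  0.3 -2.5] T [-0.04 -0.24  0.01] w 30.2
[[0.962, -0.1, -0.256], [-0.097, -0.995, 0.026], [-0.257, -0.001, -0.966]]
U,N of g rel stop 95.6770677376376 21.771814491372695 0.17291950480559717
scene [[354.2, 202.6], [371.8, 228.7], [329.7, 166.3], [366.1, 220.3], [342.0, 184.6]]
[-0.86, -0.02, 1.55] [-0.001, -0.003, -0.002] n 0.4 0.0 [[-0.07, 0.68, 1.62, 0.01, 1.1, 1.6]]
[-1.21, -0.02, 2.16] [-0.001, -0.003, -0.002] n 0.5 0.0 [[-0.07, 0.68, 1.63, 0.01, 1.09, 1.6]]
```

View pics/vb1_scene.png

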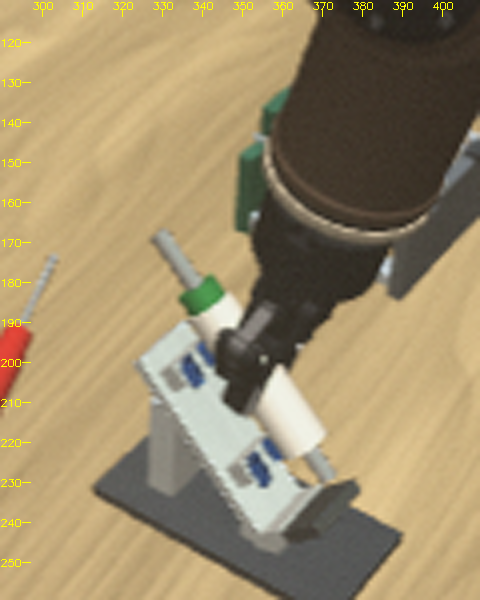

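```bash
python3 -m jog '[[[-0.25,0,0.45],[0,0,0],0.1],[[-0.5,-0.01,0.9],[0,0,0],0.1],[[-0.75,-0.02,1.35],[0,0,0],0.1],[[-0.86,-0.02,1.55],[0,0,0],0.1],[[-0.86,-0.02,1.55],[0,0,0],0.1]]'; python3 st.py;  python3 -m jog '[[[-0.1,0,0.17],[0,0,0],0.1],[[-0.15,0,0.26],[0,0,0],0.1],[[-0.15,0,0.26],[0,0,0],0.1]]'; python3 st.py
python3 - <<'E'
from plan import *
P,R=cur(); g=P-19*R[:,2];print("U,N of g rel stop",(g-STOP)@U,(g-STOP)@N,(g-STOP)@np.cross(N,U))
E
```

```text
clock: 8.45
ee_pos: [590.0, -5.6, 101.4]
orientation: [[0.962, -0.102, -0.254], [-0.098, -0.995, 0.027], [-0.256, -0.001, -0.967]]
force: [3.0, 1.0, 2.1]
gripper_width: 30.5
8.45 [-0.067  0.679  1.624  0.011  1.097  1.6  ] [590.   -5.6 101.4] F [3.  1.  2.1] T [-0.27 -0.44 -0.32] w 30.5
[[0.962, -0.102, -0.254], [-0.098, -0.995, 0.027], [-0.256, -0.001, -0.967]]
clock: 8.75
ee_pos: [590.1, -5.7, 101.0]
orientation: [[0.963, -0.102, -0.25], [-0.099, -0.995, 0.026], [-0.251, -0.001, -0.968]]
force: [7.3, -0.4, 23.6]
gripper_width: 30.3
8.75 [-0.067  0.677  1.628  0.011  1.091  1.6  ] [590.1  -5.7 101. ] F [ 7.3 -0.4 23.6] T [-0.39 -0.27 -0.38] w 30.3
[[0.963, -0.102, -0.25], [-0.099, -0.995, 0.026], [-0.251, -0.001, -0.968]]
U,N of g rel stop 94.66584217110217 3.5325838888853567 0.39169047486210745
```

```bash
python3 -m jog '[[[0.1,0,-0.17],[0,0,0],0.1],[[0.36,0,-0.02],[0,0,0],0.1],[[0.62,0,0.13],[0,0,0],0.1],[[0.88,0,0.28],[0,0,0],0.1],[[0.97,0,0.33],[0,0,0],0.1],[[0.97,0,0.33],[0,0,0],0.1]]'; python3 st.py
cat > un.py <<'E'
from plan import *
from workcell import r
s=r.read_state();F=np.array(s["force"])
P,R=cur(); g=P-19*R[:,2];print("U,N,Y of g rel stop",((g-STOP)@U).round(1),((g-STOP)@N).round(1),((g-STOP)@np.cross(N,U)).round(1),"F U,N",(F@U).round(1),(F@N).round(1), "th",np.degrees(np.arccos(R[:,2]@U)).round(2))
E
python3 un.py
```

```text
clock: 9.35
ee_pos: [597.2, -6.4, 94.1]
orientation: [[0.962, -0.102, -0.253], [-0.098, -0.995, 0.027], [-0.255, -0.001, -0.967]]
force: [4.8, -0.8, 13.2]
gripper_width: 30.4
9.35 [-0.067  0.695  1.61   0.011  1.094  1.599] [597.2  -6.4  94.1] F [ 4.8 -0.8 13.2] T [-0.51 -0.22 -0.41] w 30.4
[[0.962, -0.102, -0.253], [-0.098, -0.995, 0.027], [-0.255, -0.001, -0.967]]
U,N,Y of g rel stop 84.7 3.7 0.5 F U,N 5.9 12.8 th 120.25
```

```bash
python3 -m jog '[[[0.1,0,0.03],[0,0,0],0.1],[[0.19,0,0.08],[0,0,0],0.1],[[0.28,0,0.13],[0,0,0],0.1],[[0.28,0,0.13],[0,0,0],0.1]]'; python3 un.py
```

```text
clock: 9.75
ee_pos: [599.2, -6.7, 92.1]
orientation: [[0.962, -0.102, -0.254], [-0.098, -0.995, 0.027], [-0.255, -0.001, -0.967]]
force: [3.8, -0.4, 12.0]
gripper_width: 30.4
U,N,Y of g rel stop 81.7 3.7 0.5 F U,N 5.8 11.1 th 120.22
```

```bash
python3 -m jog '[[[0.09,0,0.05],[0,0,0],0.1],[[0.17,0,0.1],[0,0,0],0.1],[[0.17,0,0.1],[0,0,0],0.1]]'; python3 un.py
```

```text
clock: 10.05
ee_pos: [599.9, -6.8, 91.3]
orientation: [[0.962, -0.102, -0.255], [-0.098, -0.995, 0.027], [-0.256, -0.001, -0.967]]
force: [-0.9, -0.0, 23.8]
gripper_width: 30.6
U,N,Y of g rel stop 80.7 3.7 0.5 F U,N 17.5 16.2 th 120.14
```

The push rose sharply (U from 6 to 17.5 N) at 80.7 mm, so the foot is on the stop. Releasing.

```bash
python3 -m jog '[[[0,0,0],[0,0,0],0.4],[[0,0,0],[0,0,0],0.7],[[0,0,0],[0,0,0],0.7],[[0,0,0],[0,0,0],0.7]]'; python3 un.py
python3 - <<'E'
from look import *
go("rel",{"scene":(290,150,110,120,5)},[STOP,STOP+26*U,STOP+134*U,STOP+188*U])
wp((STOP+80*U+100*N,RV(120)),(STOP+80*U+100*N,RV(98)),(STOP+80*U+4*N,RV(98)))
E
```

```text
clock: 10.45
ee_pos: [599.3, -6.6, 89.5]
orientation: [[0.961, -0.102, -0.256], [-0.098, -0.995, 0.027], [-0.258, -0.001, -0.966]]
force: [0.1, 0.5, -0.4]
gripper_width: 59.8
U,N,Y of g rel stop 79.8 2.0 0.4 F U,N -0.4 -0.3 th 120.07
scene [[369.4, 235.2], [363.8, 227.0], [340.2, 192.1], [328.1, 174.3]]
[4.89, -0.07, -8.48] [-0.001, -0.001, -0.003] n 2.0 0.0 [[-0.07, 0.72, 1.37, 0.01, 1.31, 1.6]]
[4.18, -0.06, -8.62] [-0.002, -0.385, -0.003] n 1.9 2.6 [[-0.07, 0.95, 1.02, 0.02, 1.82, 1.59]]
[-0.63, -0.04, -0.32] [-0.002, -0.385, -0.003] n 0.1 2.6 [[-0.07, 0.92, 1.28, 0.02, 1.59, 1.59]]
```

View pics/rel_scene.png

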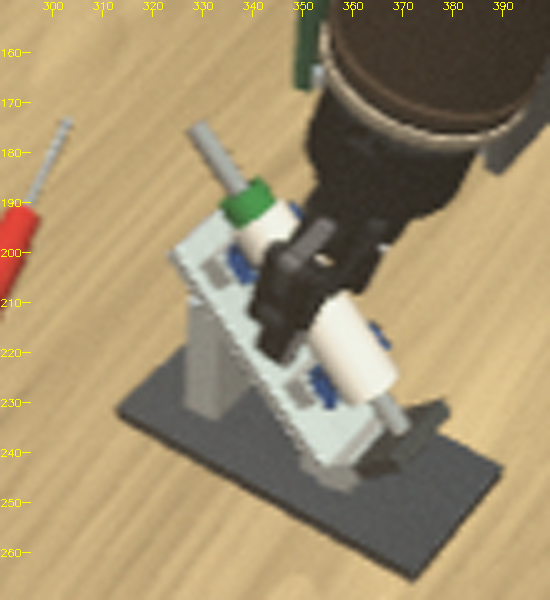

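```bash
python3 -m jog '[[[1.5,-0.02,-2.6],[0,0,0],0.7],[[3.5,-0.05,-6],[0,0,0],0.7],[[4.9,-0.07,-8.5],[0,0,0],0.7],[[4.2,-0.06,-8.6],[-0.002,-0.385,-0.003],0.7],[[4.2,-0.06,-8.6],[-0.002,-0.385,-0.003],0.7],[[4.2,-0.06,-8.6],[-0.002,-0.385,-0.003],0.7],[[4.2,-0.06,-8.6],[-0.002,-0.385,-0.003],0.7]]'; python3 un.py
python3 - <<'E'
from look import *
go("ret",{"scene":(290,130,120,140,4)},[STOP,STOP+26*U,STOP+134*U,STOP+188*U])
wp((STOP+80*U+4*N,RV(98)))
E
```

```text
clock: 11.2
ee_pos: [661.8, -12.6, 158.5]
orientation: [[0.792, -0.098, -0.603], [-0.078, -0.995, 0.06], [-0.606, -0.0, -0.795]]
force: [-0.3, 0.3, -1.9]
gripper_width: 59.8
U,N,Y of g rel stop 77.3 97.6 0.2 F U,N -1.1 -1.5 th 97.69
scene [[369.4, 235.2], [363.8, 227.0], [340.2, 192.1], [328.1, 174.3]]
[-1.5, -0.01, 9.32] [0.0, 0.001, 0.0] n 1.9 0.0 [[-0.07, 0.92, 1.28, 0.02, 1.59, 1.59]]
```

View pics/ret_scene.png

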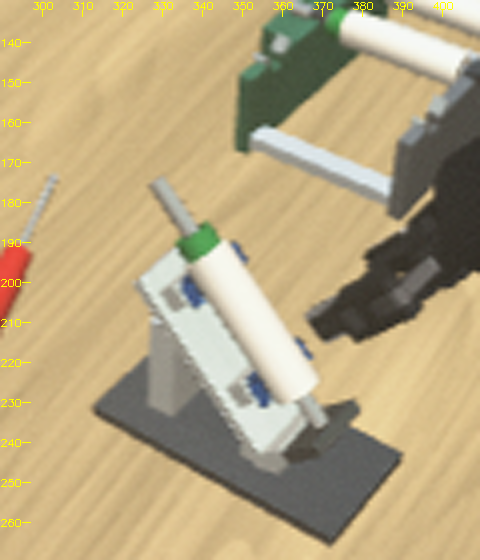

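Roller is seated home (foot px 370,235, tip 328,176, both as projected for home). Taking it across the barrel.

```bash
python3 -m jog '[[[-0.7,0,4.5],[0,0,0],0.7],[[-1.4,-0.01,8.5],[0,0,0],0.7],[[-1.5,-0.01,9.4],[0,0,0],0.7],[[-1.5,-0.01,9.4],[0,0,0],0.7],[[-1.5,-0.01,9.4],[0,0,0],0.7]]'; python3 un.py;  python3 -m jog '[[[0,0,0],[0,0,0],0.3],[[0,0,0],[0,0,0],0.1],[[0,0,0],[0,0,0],0.1],[[0,0,0],[0,0,0],0.1],[[0,0,0],[0,0,0],0.1]]' 60; python3 un.py; python3 st.py
```

```text
clock: 11.75
ee_pos: [595.0, -5.7, 97.5]
orientation: [[0.797, -0.098, -0.595], [-0.078, -0.995, 0.059], [-0.598, -0.0, -0.801]]
force: [-0.3, 0.3, 0.1]
gripper_width: 60.0
U,N,Y of g rel stop 81.8 6.9 -0.1 F U,N 0.3 -0.1 th 98.26
clock: 12.25
ee_pos: [595.1, -6.1, 96.9]
orientation: [[0.797, -0.098, -0.596], [-0.079, -0.995, 0.059], [-0.599, 0.0, -0.801]]
force: [3.8, -2.8, 8.0]
gripper_width: 30.2
U,N,Y of g rel stop 81.3 6.6 0.3 F U,N 2.8 8.6 th 98.19
12.25 [-0.071  0.917  1.276  0.016  1.591  1.593] [595.1  -6.1  96.9] F [ 3.8 -2.8  8. ] T [-0.37  0.02  0.35] w 30.2
[[0.797, -0.098, -0.596], [-0.079, -0.995, 0.059], [-0.599, 0.0, -0.801]]
```

```bash
python3 - <<'E'
from plan import *
P,R=cur(); json.dump(dict(f=(R.T@(STOP-P)).tolist(),a=(R.T@U).tolist()),open("rel.json","w"))
E
cat >> plan.py <<'E'
import os
if os.path.exists("rel.json"):
    _r=json.load(open("rel.json")); FT=np.array(_r["f"]);AT=np.array(_r["a"])
    RT=Ro.align_vectors([-FX,[np.sin(fa),-np.cos(fa),0]],[AT,[0,1,0]],weights=[1000,1])[0].as_matrix()
    def PF(h,dx=0,dy=0): return BI+15*FX+np.array([0,0,h])+dx*FX+dy*np.array([-np.sin(fa),np.cos(fa),0])-RT@FT
def wpt(*L):
    P,R=cur()
    for p,RR in L:
        s,w=move(P,R,p,RR); q=[x for x in ik(p,RR,k,8) if abs(x[3])<1.9]
        print(s.tolist(),w.tolist(),"n",round(np.linalg.norm(s)/5,1),round(np.degrees(np.linalg.norm(w))/8.59,1),[x.round(2).tolist() for x in q][:2])
E
python3 - <<'E'
from plan import *
P,R=cur(); print(FT,AT,RT.round(3).tolist())
wpt((P+70*N,R),(P+70*N+[-20,20,80],R),(PF(120),RT),(PF(20),RT),(PF(0),RT))
E
```

```text
[79.51469521 -0.33115857 -0.88284232] [-9.89793447e-01 -8.61342626e-05 -1.42442077e-01] [[0.986, -0.087, 0.142], [-0.086, -0.996, -0.012], [0.142, 0.0, -0.99]]
[1.0, 0.0, -6.93] [0.0, 0.0, 0.0] n 1.4 0.0 [[-0.07, 0.94, 1.09, 0.02, 1.75, 1.59]]
[-5.55, -1.79, -12.02] [0.0, 0.0, 0.0] n 2.7 0.0 [[-0.05, 0.84, 1.11, 0.03, 1.84, 1.62]]
[-12.18, -30.35, -0.99] [-0.003, 0.785, -0.011] n 6.5 5.2 [[0.52, 0.44, 1.84, -0.12, 0.75, 2.26]]
[-6.19, -30.35, 7.02] [-0.003, 0.785, -0.011] n 6.4 5.2 [[0.52, 0.58, 1.91, -0.16, 0.54, 2.31]]
[-4.99, -30.36, 8.62] [-0.003, 0.785, -0.011] n 6.4 5.2 [[0.52, 0.61, 1.92, -0.17, 0.5, 2.32]]
```

```bash
python3 -m jog '[[[0.15,0,-1],[0,0,0],0.1],[[0.4,0,-3],[0,0,0],0.1],[[1,0,-6.9],[0,0,0],0.1],[[-5.5,-1.8,-12],[0,0,0],0.1],[[-5.5,-1.8,-12],[0,0,0],0.1],[[-12.2,-30.35,-1],[-0.003,0.785,-0.011],0.1],[[-12.2,-30.35,-1],[-0.003,0.785,-0.011],0.1],[[-12.2,-30.35,-1],[-0.003,0.785,-0.011],0.1],[[-12.2,-30.35,-1],[-0.003,0.785,-0.011],0.1],[[-12.2,-30.35,-1],[-0.003,0.785,-0.011],0.1],[[-12.2,-30.35,-1],[-0.003,0.785,-0.011],0.1],[[-12.2,-30.35,-1],[-0.003,0.785,-0.011],0.1],[[-12.2,-30.35,-1],[-0.003,0.785,-0.011],0.1],[[-12.2,-30.35,-1],[-0.003,0.785,-0.011],0.1],[[-12.2,-30.35,-1],[-0.003,0.785,-0.011],0.1],[[-12.2,-30.35,-1],[-0.003,0.785,-0.011],0.1],[[-12.2,-30.35,-1],[-0.003,0.785,-0.011],0.1]]'; python3 st.py
python3 - <<'E'
from look import *
P,R=cur(); ft=P+R@FT; a=R@AT; print("foot",ft.round(1),"axis",a.round(3),"idle/drive err",(ft+15*a-BI).round(1),(ft+159*a-BD).round(1))
go("fh",{"scene":(320,70,120,120,5),"top":(135,130,110,110,5)},[ft,ft+26*a,ft+134*a,ft+188*a])
wpt((PF(30),RT),(PF(15),RT))
E
```

```text
clock: 13.95
ee_pos: [533.2, 304.3, 177.4]
orientation: [[0.986, -0.089, 0.139], [-0.088, -0.996, -0.012], [0.139, 0.0, -0.99]]
force: [-0.2, -0.2, -3.8]
gripper_width: 30.3
13.95 [ 0.517  0.438  1.836 -0.116  0.755  2.257] [533.2 304.3 177.4] F [-0.2 -0.2 -3.8] T [-0.01  0.15 -0.02] w 30.3
[[0.986, -0.089, 0.139], [-0.088, -0.996, -0.012], [0.139, 0.0, -0.99]]
foot [611.5 297.7 189.3] axis [-0.996  0.089  0.003] idle/drive err [ -0.4  -0.7 119.4] [ -0.4  -0.4 119.8]
scene [[406.0, 128.2], [398.0, 125.3], [366.3, 114.0], [351.4, 108.7]]
top [[200.9, 167.1], [200.1, 176.2], [196.7, 214.1], [194.9, 233.2]]
[-1.18, -0.03, 8.88] [0.0, 0.003, -0.001] n 1.8 0.0 [[0.52, 0.56, 1.9, -0.15, 0.56, 2.3]]
[-1.39, -0.03, 10.37] [0.0, 0.003, -0.001] n 2.1 0.0 [[0.52, 0.58, 1.91, -0.16, 0.53, 2.31]]
```

View pics/fh_scene.png

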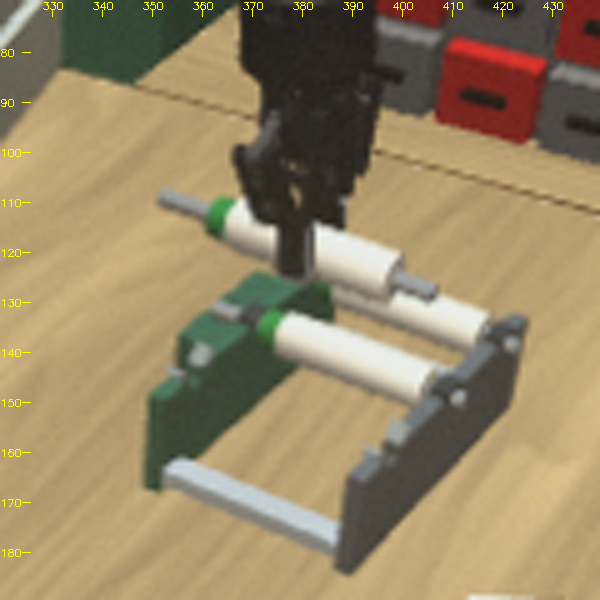

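View pics/fh_top.png

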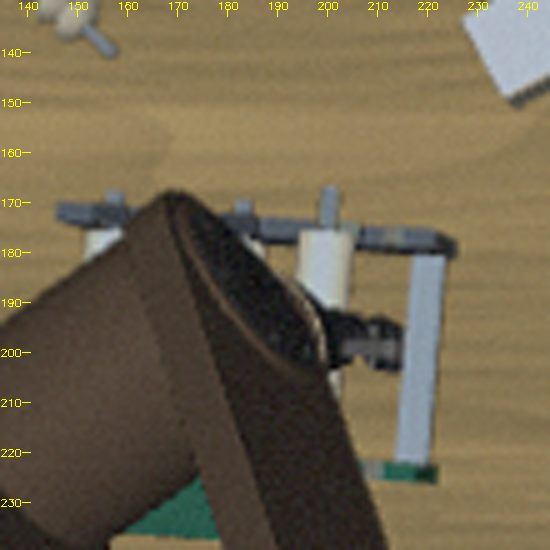

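```bash
python3 -m jog '[[[-0.6,-0.02,4.5],[0,0.003,0],0.1],[[-1.18,-0.03,8.6],[0,0.003,-0.001],0.1],[[-1.39,-0.03,10.3],[0,0.003,-0.001],0.1],[[-1.39,-0.03,10.4],[0,0.003,-0.001],0.1],[[-1.39,-0.03,10.4],[0,0.003,-0.001],0.1]]'; python3 st.py
python3 - <<'E'
from look import *
P,R=cur(); ft=P+R@FT; a=R@AT; print("idle/drive err",(ft+15*a-BI).round(1),(ft+159*a-BD).round(1))
go("fl",{"scene":(320,90,120,120,5)},[ft,ft+26*a,ft+134*a,ft+188*a])
wpt((PF(6),RT),(PF(0),RT),(PF(-3),RT))
E
```

```text
clock: 14.55
ee_pos: [533.6, 305.5, 72.7]
orientation: [[0.986, -0.086, 0.142], [-0.085, -0.996, -0.012], [0.142, 0.0, -0.99]]
force: [1.3, 0.9, -2.4]
gripper_width: 29.8
14.55 [ 0.52   0.585  1.91  -0.16   0.535  2.31 ] [533.6 305.5  72.7] F [ 1.3  0.9 -2.4] T [-0.01  0.12  0.01] w 29.8
[[0.986, -0.086, 0.142], [-0.085, -0.996, -0.012], [0.142, 0.0, -0.99]]
idle/drive err [-0.   0.7 14.9] [-0.   0.6 14.9]
scene [[401.3, 157.6], [393.8, 154.6], [364.0, 142.9], [349.9, 137.4]]
[-0.17, 0.1, 0.96] [-0.001, -0.001, 0.001] n 0.2 0.0 [[0.52, 0.6, 1.92, -0.17, 0.52, 2.32]]
[-0.26, 0.1, 1.55] [-0.001, -0.001, 0.001] n 0.3 0.0 [[0.52, 0.61, 1.92, -0.17, 0.5, 2.32]]
[-0.3, 0.1, 1.85] [-0.001, -0.001, 0.001] n 0.4 0.0 [[0.52, 0.61, 1.92, -0.17, 0.5, 2.32]]
```

View pics/fl_scene.png

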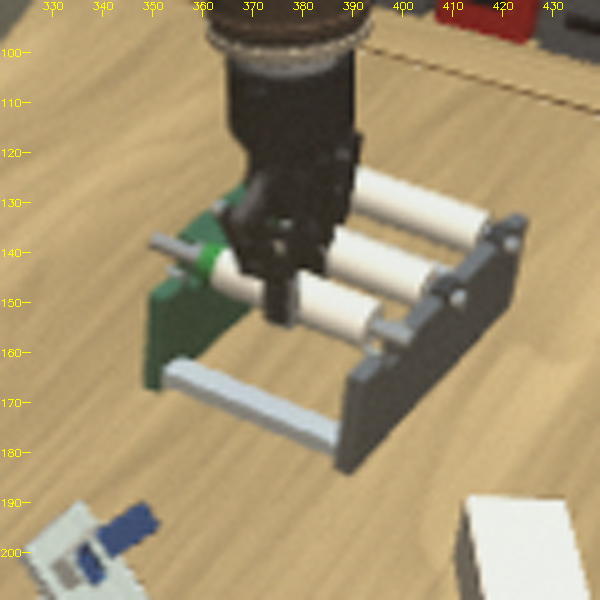

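Axles are over both slots, foot tip at (401,158) as predicted. Lowering gently.

```bash
python3 -m jog '[[[-0.06,0.05,0.35],[0,0,0],0.1],[[-0.12,0.07,0.7],[0,0,0],0.1],[[-0.17,0.07,0.96],[0,0,0],0.1],[[-0.2,0.07,1.2],[0,0,0],0.1],[[-0.2,0.07,1.2],[0,0,0],0.1]]'; python3 st.py
cat > fe.py <<'E'
from plan import *
P,R=cur(); ft=P+R@FT; a=R@AT; print("idle/drive err",(ft+15*a-BI).round(1),(ft+159*a-BD).round(1))
E
python3 fe.py
```

```text
clock: 15.1
ee_pos: [532.8, 304.9, 60.1]
orientation: [[0.986, -0.086, 0.142], [-0.085, -0.996, -0.013], [0.142, 0.0, -0.99]]
force: [0.4, 0.3, -2.9]
gripper_width: 29.9
15.1 [ 0.52   0.603  1.919 -0.168  0.508  2.318] [532.8 304.9  60.1] F [ 0.4  0.3 -2.9] T [-0.04  0.12  0.05] w 29.9
[[0.986, -0.086, 0.142], [-0.085, -0.996, -0.013], [0.142, 0.0, -0.99]]
idle/drive err [-0.9  0.   2.2] [-0.9 -0.1  2.3]
```

```bash
python3 -m jog '[[[0,0,0.1],[0,0,0],0.1],[[-0.02,0,0.2],[0,0,0],0.1],[[-0.03,0,0.25],[0,0,0],0.1],[[-0.03,0,0.25],[0,0,0],0.1]]'; python3 st.py;python3 fe.py
```

```text
clock: 15.5
ee_pos: [533.0, 304.9, 57.8]
orientation: [[0.986, -0.086, 0.142], [-0.085, -0.996, -0.012], [0.142, 0.0, -0.99]]
force: [0.9, -0.6, -2.0]
gripper_width: 30.5
15.5 [ 0.519  0.607  1.92  -0.169  0.503  2.32 ] [533.  304.9  57.8] F [ 0.9 -0.6 -2. ] T [ 0.01  0.12 -0.02] w 30.5
[[0.986, -0.086, 0.142], [-0.085, -0.996, -0.012], [0.142, 0.0, -0.99]]
idle/drive err [-0.6  0.1 -0. ] [-0.6 -0.1 -0. ]
```

```bash
python3 -m jog '[[[0,0,0.07],[0,0,0],0.1],[[-0.01,0,0.13],[0,0,0],0.1],[[-0.01,0,0.13],[0,0,0],0.1]]'; python3 st.py;python3 fe.py
```

```text
clock: 15.8
ee_pos: [533.2, 305.0, 57.4]
orientation: [[0.986, -0.086, 0.143], [-0.085, -0.996, -0.012], [0.143, -0.0, -0.99]]
force: [-6.2, -3.0, 16.3]
gripper_width: 30.6
15.8 [ 0.519  0.608  1.92  -0.17   0.502  2.321] [533.2 305.   57.4] F [-6.2 -3.  16.3] T [-0.4   0.75 -0.04] w 30.6
[[0.986, -0.086, 0.143], [-0.085, -0.996, -0.012], [0.143, -0.0, -0.99]]
idle/drive err [-0.5  0.1 -0.3] [-0.5 -0.  -0.4]
```

Contact at the floor (~0 mm error at both ends, 20 N). Releasing and retreating.

```bash
python3 -m jog '[[[0,0,0],[0,0,0],0.4],[[0,0,0],[0,0,0],0.6],[[0,0,0],[0,0,0],0.6],[[0,0,0],[0,0,0],0.6]]'; python3 st.py; python3 -m jog '[[[0,0,-1.5],[0,0,0],0.6],[[0.3,0,-4],[0,0,0],0.6],[[1,0,-8],[0,0,0],0.6],[[1.7,0,-12],[0,0,0],0.6],[[2.4,0,-17],[0,0,0],0.6],[[2.8,20,-20],[0,0,0],0.6],[[2.8,20,-20],[0,0,0],0.6],[[2.8,20,-20],[0,0,0],0.6],[[2.8,20,-20],[0,0,0],0.6],[[2.8,20,-20],[0,0,0],0.6]]'; python3 st.py
python3 - <<'E'
from look import *
pts=[BI+15*FX,BI-11*FX,BD+25*FX,BD-29*FX]
go("end",{"scene":(330,105,110,90,7),"top":(135,150,110,95,7)},pts)
f=r.grab_frame("scene"); cv2.imwrite("pics/endfull.png",f["frame"][:,:,::-1])
E
```

```text
clock: 16.2
ee_pos: [533.2, 304.9, 56.4]
orientation: [[0.986, -0.086, 0.142], [-0.085, -0.996, -0.012], [0.142, 0.0, -0.99]]
force: [0.6, -0.3, -0.2]
gripper_width: 51.1
16.2 [ 0.519  0.609  1.92  -0.17   0.501  2.321] [533.2 304.9  56.4] F [ 0.6 -0.3 -0.2] T [0.01 0.11 0.04] w 51.1
[[0.986, -0.086, 0.142], [-0.085, -0.996, -0.012], [0.142, 0.0, -0.99]]
clock: 17.2
ee_pos: [514.4, 101.4, 260.4]
orientation: [[0.986, -0.09, 0.143], [-0.089, -0.996, -0.013], [0.144, 0.0, -0.99]]
force: [-0.7, 0.5, -1.0]
gripper_width: 51.5
17.2 [ 0.163  0.203  1.956 -0.049  0.843  1.853] [514.4 101.4 260.4] F [-0.7  0.5 -1. ] T [0.07 0.05 0.05] w 51.5
[[0.986, -0.09, 0.143], [-0.089, -0.996, -0.013], [0.144, 0.0, -0.99]]
scene [[400.6, 161.6], [393.2, 158.6], [363.6, 146.8], [349.6, 141.3]]
top [[209.5, 171.7], [208.7, 180.1], [205.7, 215.2], [204.1, 232.9]]
```

View pics/end_scene.png

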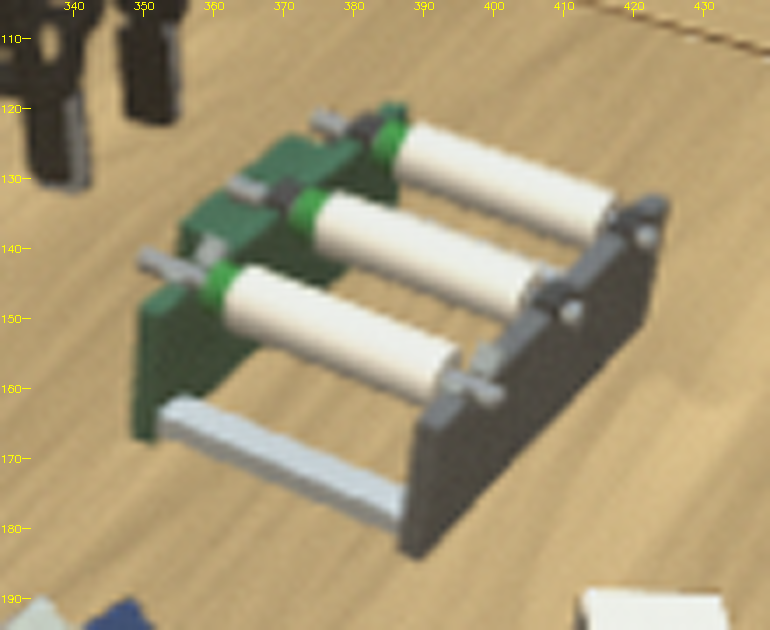

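View pics/end_top.png

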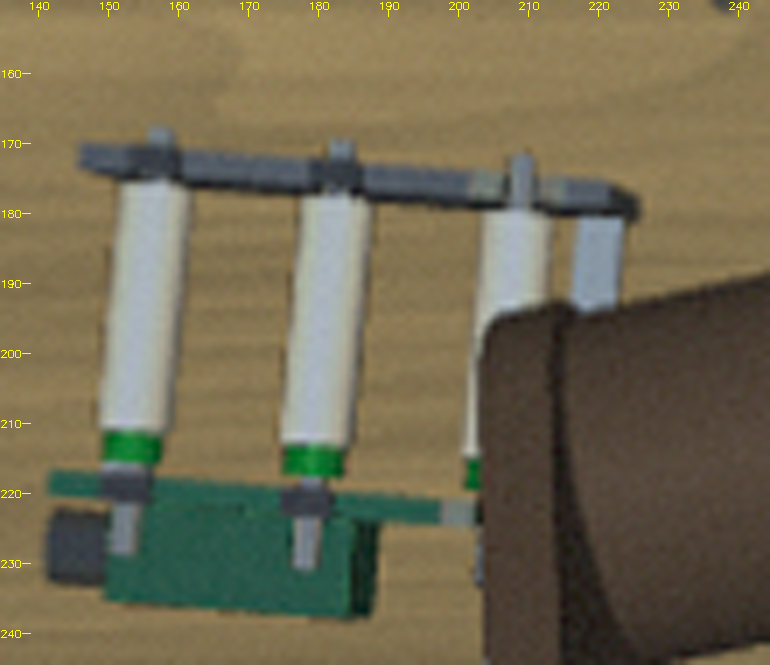

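View pics/endfull.png

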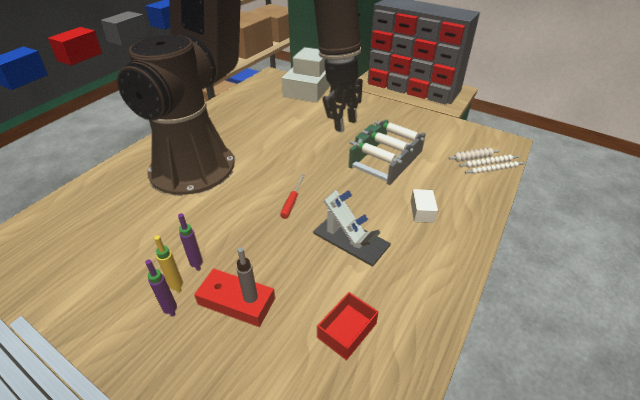

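The roller lies level with the fitted ones: foot tip at px (400.5,161) and drive tip at (349.5,141.5), within 1 px of the seated projection. Spare, bin, block and screwdriver are unmoved. Handing in.

```bash
python3 -m jog '[[[0,0,0],[0,0,0],0.6],[[0,0,0],[0,0,0],0.6],[[0,0,0],[0,0,0],0.6]]'; python3 -c "
from workcell import r; print(r.sign_off())"
```

```text
clock: 17.65
ee_pos: [515.0, 106.7, 258.2]
orientation: [[0.986, -0.084, 0.141], [-0.084, -0.996, -0.012], [0.142, 0.0, -0.99]]
force: [-0.2, 0.1, 0.2]
gripper_width: 51.3
the job is handed in; nothing more can be done
None
```

The white roller is seated in the empty bearing pair of the frame, green end on the drive-box side, and the job is handed in at 17.65 s of the 54 s allowed.

- **V-block:** I drew the roller out of the stand, laid it in the groove green end uphill and slid it down. The push rose from 6 to 17.5 N at 80.7 mm (80 expected), so the foot was on the stop. I then released it. The picture after retreating showed it home, with foot and tip within about 2 px of the projected positions.
- **Frame:** I took it again across the barrel and lowered it level. It met the slot floors within 0.5 mm of the nominal height at both ends, with about 20 N at most, and I let go.
- **Last checks:** The final scene picture has both axle tips within 1 px of the seated position. The top picture agrees at the foot end, but the arm hid the drive bearing there, so the drive side rests on the scene camera and the height reading.
- **Bystanders:** The grey roller is still standing, and by eye the bin, white block and screwdriver had not moved. The gripper was clear of everything.

One early transit move went in an unintended direction because I gave it along the wrong tool axes; it was in free space and touched nothing.

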